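# Hold a notched offcut home in the bench jig

## Robot

A 6-joint arm with a two-finger parallel gripper is mounted at the origin on the work surface. World frame = base frame: x ahead of the robot, y to its left, z up, the work surface at z = 0. Lengths are in m, angles in rad, forces in N, time in s.
With the tool pointing down it reaches from about 0.3 to 0.775 m from the base axis. Payload 14.6 kg.
Tool frame: the origin (TCP) lies on the centre line of the jaws, within the pads' length; the fingertips stand 8 mm ahead of it and the grasp point (between the pads) lies 11 mm behind it; z points along the fingers, y is the line along which they close (so a half turn about z gives the same grasp; the last joint's range is limited). The gripper opens to 85 mm and grips with 20 to 120 N. Pads are 22 mm wide; open, the fingers measure 114 mm over their backs; the gripper's body (76 mm by 85 mm) begins 54 mm behind the grasp point. The pads swing forward as they close: fully open they stand 13 mm farther back than shut.
Start: joints at [1.163, 0.3, 1.521, -0, 1.321, -0.067], TCP at [0.184, 0.518, 0.239] pointing down, gripper open.
Joint ranges: [-3.03, 3.03], [-0.79, 2.21], [0.23, 2.52], [-1.04, 4.18], [0, 3.07], [-2.55, 2.55]. Speed limits (rad/s): [2.22, 2.22, 2.57, 3.14, 3.14, 3.14].

## Interface

Orientations are given as a rotation vector (axis times angle).
In Python, from cell import env, optics gives the robot as it stands.
- The arm moves only by the tool arm_command, never from a script. Its arguments are lists of equal length, an entry for each row: "slide": the shift along the tool's x, y, z in cm, a list of three; "turn": the turn about the tool's z in degrees; "grip": the opening, from -1 (shut) to 1 (fully open). A call has 1 to 12 rows; each row is the pose to reach, as a shift and turn from the pose commanded when the call began, along the tool's axes at that moment; what a row does not reach only later rows make up. A row lasts 1/10 s, in which the tool goes at most 50 mm and 8.59 degrees, less where a joint would pass 70% of its speed; a pose out of reach is approached as far as the arm can. A call with a gripper value outside its range is refused whole. The fingers move at their own pace and stop on an object; "newtons" is the grip in N (left out, the last holds). Time passes only in rows, so rows that repeat a pose let the fingers close. It gives the time, the measured TCP pose, the force, the opening and the grip force at its end, in the units of the state.
- env.state(): the state, without advancing time (a new reading comes with each control period).
- optics.camera(name): name is "scene" or "side" or "wrist"; returns the picture (420x560x3 uint8, blue, green, red); there is no depth.
- optics.get_calibration(name): a dict with "fx", "fy", "cx", "cy" (pixels), "dist" ([k1, k2, p1, p2, k3] as OpenCV has them; the pictures are not rectified), "camera_from_world" (4x4, takes a point from world to camera coordinates); the wrist camera has in their place "hand_eye" (4x4, takes a point from camera to tool coordinates, whose origin is the TCP and whose axes are the flange's). Camera axes: x right, y up, looking along -z (the intrinsics and any distortion apply to the point x, -y, -z); pixel columns grow to the right and rows downward; lengths in m; the calibration is good to about 2 mm. A picture is of the moment at which its call begins: read the wrist's pose just before it. get_calibration takes no time and is no camera call.
- env.sign_off(): hands the job in; it is judged then, once.
The state is a dict: "t": time; "joint_positions": joint angles; "qvel": joint speeds; "tau": joint torques, N m; "ee_pos": TCP position; "ee_rot": TCP orientation; "ft_force": force on the tool from outside, world axes, zero at the start; "moment": the same for the moment, N m; "opening": finger opening in m; "grasp_force": force on a finger pad.
Only numpy, scipy, OpenCV 4.12 (cv2) and the standard library are available. Lean on these libraries where they do the work, as an engineer would, in place of code of your own. Each camera call takes 0.05 s, during which the arm holds its last target. There are 200 camera calls.

## Task

First stand the brass bench dog upright in the hole in the brown jig board, fully down. Then bring the notched pine offcut along the board until its long back lies flat against the aluminium fence and its end against the dog, and finish while still holding it there with one firm diagonal push that presses it against the fence and down on the board at the same time. Do not let go at the end, and leave the jar, the can and the screwdriver alone.

Things in the scene. Friction and masses are not known exactly. Their poses are not given: they have to be found in the camera images.
- jig: the jig, fixed to the bench; origin at the centre of the underside of its board, on the bench top. Its x axis points across the board to the fence (away from the robot, within 0.35 rad), y along the fence towards the end with the dog hole, z up. The board fills x -100..100, y -140..140, z 0..25 mm; the fence, the dog hole and their places on it never change
- deck: the brown wooden board of the jig, 200 x 280 x 25 mm, waxed and slippery (friction about 0.2), on which the offcut slides; same origin and axes as the jig; its top is at z = 25 mm
- fence: the straight aluminium fence on the board's far edge, 25 x 280 mm, standing 35 mm above the board (top at z = 60 mm); same origin and axes as the jig; its flat working face is the plane x = 65 mm and looks to -x
- dog_hole (a point): centre of the mouth of the round dog hole in the board, at x 35, y 115, z 25 mm of the jig; 20.5 mm across, chamfered, a yellow ring painted round it, straight through the board, so that the seated dog stands on the bench 25 mm below this point
- dog_center (a point): centre of the brass bench dog, a plain round pin 19 mm across and 110 mm long with a chamfered foot, 105 to 210 g; 55 mm above its foot, z along the pin upwards. Seated in the board it sticks out 85 mm above the board; in the holder 80 mm above the holder's top
- dog_foot (a point): centre of the underside of the bench dog
- holder: red block 70 x 70 x 40 mm, fixed to the bench to one side of the jig (left or right), in whose 20.5 mm bore, 30 mm deep, the dog stands upright at the start; origin at the centre of its underside
- offcut_center (a point): centre of the loose pine offcut, 50 (x) by 130 (y) by 32 (z) mm, 105 to 210 g, lying on the board at the start, askew by up to 0.25 rad and clear of fence and hole; x points to its long flat back, the side that goes against the fence; z up. Home, this centre is at x 40, y 40.5, z 41 mm of the jig, axes parallel
- notch (a point): middle of the floor of the notch in the middle of the offcut's long front side, axes as the offcut's. The notch is open upwards and to the front (-x), 60 mm along y, 20 mm in x (this point is 10 mm from its back wall, 30 mm from each end wall), 16 mm deep, its floor 16 mm above the board; closed fingertips fit in it and can push on floor and walls
- jar: amber jar with a yellow cap, 68 mm across, 95 mm high, on the side of the jig where the holder is not; origin at the centre of its underside
- can: steel can with a blue label, 66 mm across, 110 mm high, beyond the jig; origin at the centre of its underside
- screwdriver: orange screwdriver, 200 mm long, lying on the bench beyond the jig; handle towards its -x
Things that resemble listed ones, but are neither listed nor needed, are in the scene too. What is shaped like the part that bears dog_center but purple is not meant. Of the things shaped like the part that bears offcut_center, the wooden one is meant.

How it is judged:
By the outcome, as a careful person would: the job done as asked, in the order asked, and still so for the second after the job is handed in, while the arm keeps its last pose, push and grip.
It also fails if it takes over 58 s, if anything falls off the work surface, if the arm or the gripper's body presses on something with over 40 N, if the wrist force passes 120 N, or if a joint passes its speed limit or range.

## Working session

There is one attempt and no reset: what is moved stays moved. The work goes in short steps, Python scripts to look and compute and a tool call to move; the robot and the scene stay as the last step left them, time stands still between calls to the robot, and variables do not carry over. Pictures are saved under pics/ and viewed, at most 10 in all, crops included, and the job is handed in when it is done.

Besides the shell and the picture viewer there is one more tool, called after "Emit:" as name(argument=value, ...), one argument or row to a line, values as JSON. arm_command: Moves the arm, as the interface text tells. Its arguments: {"type":"object","properties":{"slide":{"type":"array"},"turn":{"type":"array"},"grip":{"type":"array"},"newtons":{"type":"number"}},"required":["slide","turn","grip"]}

```bash
mkdir -p pics; ls; python3 - <<'E'
from cell import env, optics
import cv2,json
s=env.state();print({k:s[k] for k in ('t','ee_pos','ee_rot','opening','ft_force')})
for n in ("scene","side","wrist"):
    cv2.imwrite(f"pics/{n}0.png",optics.camera(n)); c=optics.get_calibration(n);print(n,c)
E
```

```text
pics
{'t': 0.0, 'ee_pos': array([0.18373028, 0.51814918, 0.23869094]), 'ee_rot': array([-5.32662420e-01, -3.09581866e+00,  1.88166713e-03]), 'opening': 0.08517049691141212, 'ft_force': array([1.1398528 , 0.08796691, 0.79808486])}
scene {'fx': 386.269229854895, 'fy': 386.269229854895, 'cx': 275.17067667973004, 'cy': 211.65012254251698, 'dist': array([0.0184271, 0.       , 0.       , 0.       , 0.       ]), 'camera_from_world': array([[-0.39462595,  0.91873788, -0.013823  ,  0.24659342],
       [-0.69954304, -0.29065314,  0.65280954,  0.38651536],
       [ 0.59574315,  0.26728536,  0.75739596, -1.32548606],
       [ 0.        ,  0.        ,  0.        ,  1.        ]])}
side {'fx': 546.3680005059674, 'fy': 546.3680005059674, 'cx': 286.57265918135323, 'cy': 221.42451340202842, 'dist': array([-0.09117775,  0.        ,  0.        ,  0.        ,  0.        ]), 'camera_from_world': array([[ 0.92562203, -0.37824628, -0.01239427, -0.56399267],
       [ 0.28694298,  0.68008327,  0.67464841, -0.24351043],
       [-0.24675411, -0.62802588,  0.73803516, -1.12606362],
       [ 0.        ,  0.        ,  0.        ,  1.        ]])}
wrist {'fx': 355.2653465452315, 'fy': 355.2653465452315, 'cx': 280.3926071887692, 'cy': 207.8233173709998, 'dist': array([-0.01021515,  0.        ,  0.        ,  0.        ,  0.        ]), 'hand_eye': array([[-3.44660508e-04,  9.48285808e-01,  3.17417560e-01,
         8.16773065e-02],
       [ 9.99999928e-01,  3.78174210e-04, -4.39696951e-05,
        -7.12415504e-06],
       [-1.61734973e-04,  3.17417522e-01, -9.48285870e-01,
        -1.35086068e-01],
       [ 0.00000000e+00,  0.00000000e+00,  0.00000000e+00,
         1.00000000e+00]])}
```

View pics/scene0.png

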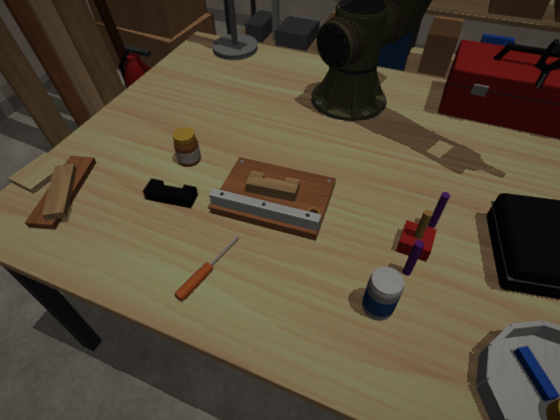

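View pics/side0.png

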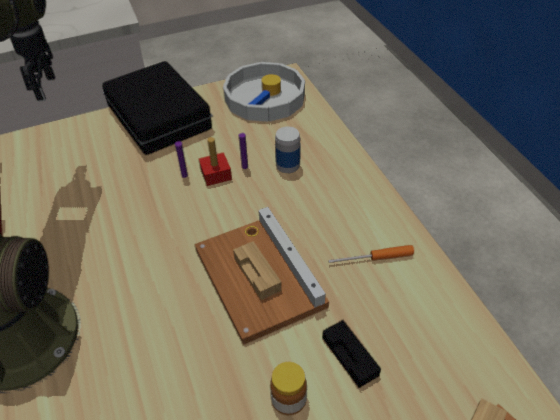

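Scene picture: jig board centred near (275,195) px with the offcut at (273,186), the red holder with brass dog at (417,240), and purple pins at (440,210) and (414,258). Side picture: jig near (262,275), hole at (252,231), dog (213,155), purple pins (182,160) and (243,152). Next I'll enlarge these areas to read off pixels.

```bash
python3 - <<'E'
import cv2,numpy as np
a=cv2.imread('pics/side0.png')[120:340,160:340]   # 180x220
b=cv2.imread('pics/scene0.png')[140:290,200:460]  # 260x150
A=cv2.resize(a,None,fx=2.7,fy=2.7,interpolation=cv2.INTER_CUBIC)
cv2.imwrite('pics/sidec.png',A)
cv2.imwrite('pics/scenec.png',cv2.resize(b,None,fx=3,fy=3,interpolation=cv2.INTER_CUBIC))
E
```

```text
(no output)
```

View pics/sidec.png

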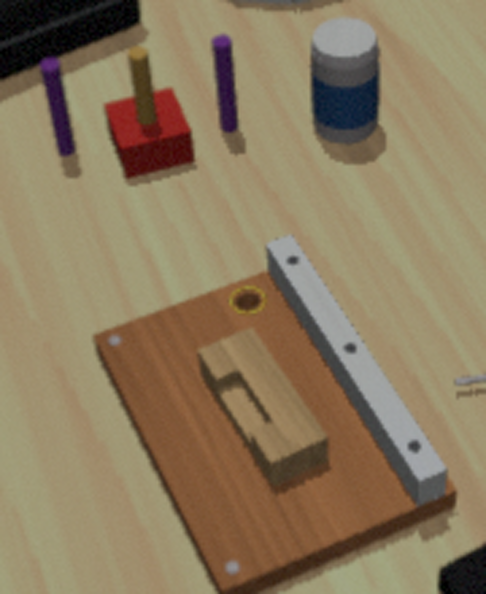

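View pics/scenec.png

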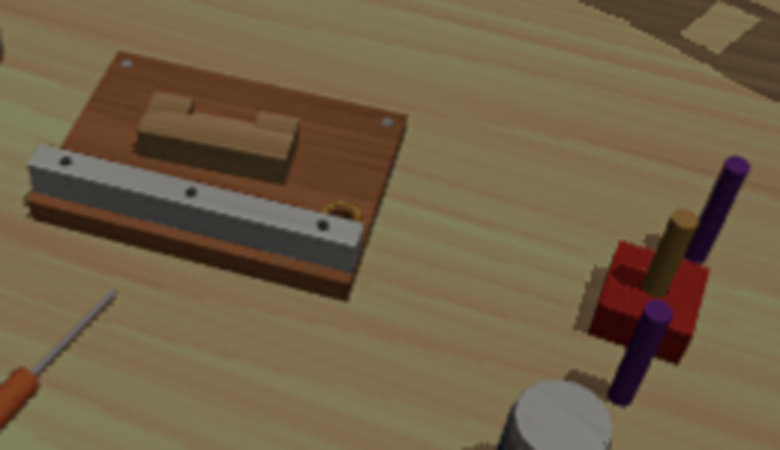

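Enlarged crops: board corners, hole ring, fence edges, offcut top corners and pin tops are all readable. I fit poses to them.

```bash
cat > h.py <<'E'
import numpy as np,cv2
from scipy.optimize import least_squares
from scipy.spatial.transform import Rotation as R
from cell import env,optics
F=np.diag([1,-1,-1.])
def proj(P,n,st=None):
    c=optics.get_calibration(n); P=np.atleast_2d(np.array(P,float))
    if n=='wrist':
        T=np.eye(4);T[:3,:3]=R.from_rotvec(st['ee_rot']).as_matrix();T[:3,3]=st['ee_pos']
        M=np.linalg.inv(T@c['hand_eye'])
    else: M=c['camera_from_world']
    Q=(P@M[:3,:3].T+M[:3,3])@F
    K=np.array([[c['fx'],0,c['cx']],[0,c['fy'],c['cy']],[0,0,1]])
    return cv2.projectPoints(Q,np.zeros(3),np.zeros(3),K,np.array(c['dist']))[0][:,0]
def rz(a): return R.from_euler('z',a).as_matrix()
def fit_pose(obs,z0,st=None,x0=(.5,0,0)):
    # obs: {cam: (local pts mm, px)}
    def f(p):
        r=[]
        for n,(L,u) in obs.items():
            W=(np.array(L)/1000)@rz(p[2]).T+[p[0],p[1],z0]
            r.append((proj(W,n,st)-u).ravel())
        return np.concatenate(r)
    s=least_squares(f,x0,loss='soft_l1');return s.x,f(s.x)
def tri(obs,z=None,st=None):
    def f(p):
        P=list(p)+([z] if z is not None else [])
        return np.concatenate([(proj(P,n,st)-u).ravel() for n,u in obs.items()])
    s=least_squares(f,[.5,0,.05][:2 if z is not None else 3]);return s.x,f(s.x)
E
python3 - <<'E'
from h import *
np.set_printoptions(precision=4,suppress=True)
S=lambda *a:np.array(a)/2.7+[160,120]-.3
C=lambda *a:np.array(a)/3+[200,140]-.3
J=fit_pose({'side':([(-100,140,25),(-100,-140,25),(35,115,25),(100,-140,25),(65,140,60),(90,140,60),(90,-140,60),(65,-140,60)],S((96,336),(222,583),(248,300),(455,490),(267,243),(293,236),(446,475),(420,493))),
 'scene':([(-100,-140,25),(-100,140,25),(35,115,25),(65,-140,60),(65,140,60),(90,-140,60)],C((118,52),(406,116),(342,212),(47,146),(363,225),(30,163)))},0)
print(J)
O=fit_pose({'side':([(-25,65,57),(25,65,57),(25,-65,57),(-25,-65,57)],S((199,350),(250,331),(327,439),(275,463))),
 'scene':([(25,-65,57),(25,65,57),(-25,-65,57),(-25,65,57)],C((138,131),(297,145),(152,93),(300,118)))},0)
print(O)
a=S((139,54),(51,65),(222,43),(66,151),(231,128));b=C((684,217),(737,164),(657,311),(697,257),(621,400))
for i in range(5): print(tri({'side':a[i],'scene':b[i]}))
print(tri({'side':a[0],'scene':b[0]},.12))
H=J[0];print('hole',np.array([.035,.115])@rz(H[2])[:2,:2].T+H[:2])
s=env.state();print(R.from_rotvec(s['ee_rot']).as_matrix())
E
```

```text
(array([ 0.5223, -0.0479,  0.0689]), array([-1.1182, -0.9485, -0.5206,  2.7448,  0.1876, -0.0651,  0.4124,
       -0.0059, -0.3318, -0.2283, -0.32  , -1.0911,  0.2679, -2.2329,
       -0.8318, -4.3556, -0.0022, -0.5068,  0.1956,  0.0131, -1.1026,
        1.897 , -2.9119, -1.1108, -0.4206, -0.3931, -1.5822,  0.0713]))
(array([ 0.5166, -0.0545,  0.148 ]), array([-1.361 ,  0.3726, -0.352 , -1.532 ,  0.4272, -1.2956, -1.1236,
       -0.0702, -0.8789,  0.1181, -4.1207,  4.4043,  0.2343, -0.3131,
       -0.7779, -0.2782]))
(array([0.5344, 0.3181, 0.1197]), array([-0.575 , -0.5173, -0.4983,  0.3964]))
(array([0.4561, 0.3474, 0.1099]), array([-0.4926, -0.4838, -0.4491,  0.3793]))
(array([0.6152, 0.3165, 0.1078]), array([-0.4329, -0.3539, -0.3491,  0.261 ]))
(array([ 0.4546,  0.3502, -0.0022]), array([-0.3381, -0.2972, -0.317 ,  0.2495]))
(array([ 0.6168,  0.3188, -0.0027]), array([-0.5448, -0.4001, -0.4546,  0.3184]))
(array([0.5345, 0.318 ]), array([-0.5358, -0.6072, -0.5107,  0.3203]))
hole [0.5493 0.0692]
[[-0.9425  0.3343 -0.0004]
 [ 0.3343  0.9425 -0.0008]
 [ 0.0001 -0.0009 -1.    ]]
```

Emit:
arm_command(
  slide=[
    [-5, -0.9, 0.5],
    [-10, -1.8, 1],
    [-15, -2.7, 1.5],
    [-20, -3.6, 2],
    [-25, -4.5, 2.5],
    [-30, -5.4, 3],
    [-35, -6.3, 3.5],
    [-39.7, -7.1, 4],
    [-39.7, -7.1, 4],
    [-39.7, -7.1, 4],
    [-39.7, -7.1, 4],
    [-39.7, -7.1, 4],
  ],
  turn=[-4, -8, -12, -16, -20, -23.4, -23.4, -23.4, -23.4, -23.4, -23.4, -23.4],
  grip=[1, 1, 1, 1, 1, 1, 1, 1, 1, 1, 1, 1],
)

```text
t: 1.35
ee_pos: [0.5333, 0.3198, 0.1997]
ee_rot: [-0.109, 3.139, 0.0]
ft_force: [0.4, 0.2, -1.3]
opening: 0.0856
grasp_force: 0.0
```

```bash
python3 - <<'E'
from h import *
np.set_printoptions(precision=4,suppress=True)
s=env.state();im=optics.camera('wrist');print(s['t'],s['ee_pos'],R.from_rotvec(s['ee_rot']).as_matrix(),s['qvel'])
cv2.imwrite('pics/w1.png',im)
print('pred dog top',proj([.5345,.318,.12],'wrist',s),'holder top ctr',proj([.5345,.318,.04],'wrist',s))
E
```

```text
1.35 [0.5333 0.3198 0.1997] [[-0.9976 -0.0692  0.0002]
 [-0.0692  0.9976  0.0003]
 [-0.0002  0.0002 -1.    ]] [-0.0001 -0.0022 -0.0022 -0.0001  0.001  -0.0028]
pred dog top [[277.5075 223.753 ]] holder top ctr [[278.1762 190.2686]]
```

View pics/w1.png

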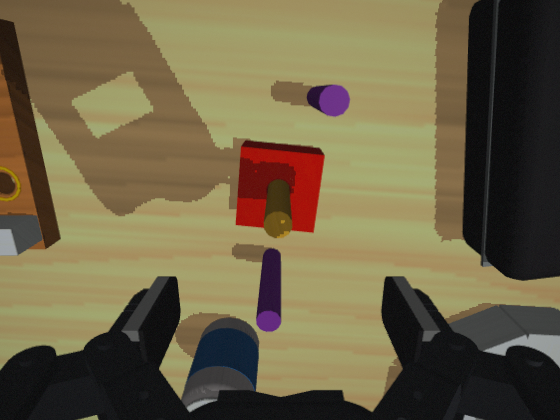

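Wrist picture: brass dog top at (278,223) px, within a pixel of the prediction, between two purple pins at (333,100) and (268,320), all clear of the fingers. I'll go down and grip.

Emit:
arm_command(
  slide=[
    [-0.1, -0.2, 4],
    [-0.1, -0.2, 8],
    [-0.1, -0.2, 11.2],
    [-0.1, -0.2, 11.2],
    [-0.1, -0.2, 11.2],
    [-0.1, -0.2, 11.2],
    [-0.1, -0.2, 11.2],
    [-0.1, -0.2, 11.2],
    [-0.1, -0.2, 11.2],
    [-0.1, -0.2, 11.2],
    [-0.1, -0.2, 11.2],
    [-0.1, -0.2, 11.2],
  ],
  turn=[0, 0, 0, 0, 0, 0, 0, 0, 0, 0, 0, 0],
  grip=[1, 1, 1, 1, 1, -1, -1, -1, -1, -1, -1, -1],
  newtons=60,
)

```text
t: 2.6
ee_pos: [0.5356, 0.3171, 0.0878]
ee_rot: [-0.106, 3.139, 0.001]
ft_force: [-0.3, 1.7, 6.1]
opening: 0.0174
grasp_force: 58.6
```

Emit:
arm_command(
  slide=[
    [0, 0, -2],
    [0, 0, -5],
    [0, 0, -8],
    [0, -4, -8],
    [0.1, -8, -8],
    [0.1, -12, -8],
    [0.2, -16, -8],
    [0.2, -20, -8],
    [0.2, -23, -8],
    [0.2, -24.9, -7],
    [0.2, -24.9, -6],
    [0.2, -24.9, -6],
  ],
  turn=[0, 0, 0, 0, 0, 0, 0, 0, 0, 0, 0, 0],
  grip=[-1, -1, -1, -1, -1, -1, -1, -1, -1, -1, -1, -1],
)

```text
t: 3.8
ee_pos: [0.5494, 0.0683, 0.1455]
ee_rot: [0.105, -3.137, 0.0]
ft_force: [-0.5, 1.3, -2.8]
opening: 0.0177
grasp_force: 59.3
```

```bash
python3 - <<'E'
from h import *
np.set_printoptions(precision=4,suppress=True)
s=env.state();im=optics.camera('wrist');print(s['t'],s['ee_pos'],s['opening'],s['grasp_force'],s['ft_force'])
sd=optics.camera('side');sc=optics.camera('scene')
np.save('w2.npy',im);cv2.imwrite('pics/w2raw.png',im)
ex=np.r_[s['ee_pos']];print('hole pred',proj([.5493,.0692,.025],'wrist',s),proj([.5493,.0692,.025],'side'),proj([.5493,.0692,.025],'scene'))
f=s['ee_pos']-[0,0,.088-.01];print('foot',proj(f,'side'),proj(f,'scene'))
a=cv2.resize(im[0:420,130:430],None,fx=1.43,fy=1.43,interpolation=cv2.INTER_CUBIC)
u=proj([.5493,.0692,.06],'side')[0].astype(int);b=cv2.resize(sd[u[1]-50:u[1]+50,u[0]-60:u[0]+60],(360,300),interpolation=cv2.INTER_CUBIC)
v=proj([.5493,.0692,.06],'scene')[0].astype(int);c=cv2.resize(sc[v[1]-50:v[1]+50,v[0]-60:v[0]+60],(360,300),interpolation=cv2.INTER_CUBIC)
print('crop off',u-[60,50],v-[60,50])
cv2.imwrite('pics/c2.png',np.hstack([a,np.vstack([b,c])]))
E
```

```text
3.8 [0.5494 0.0683 0.1455] 0.017743900884846467 59.305928349494934 [-0.4685  1.2706 -2.789 ]
hole pred [[281.6111 203.3608]] [[251.7507 230.7482]] [[312.588 212.268]]
foot [[250.8289 218.762 ]] [[313.2573 200.6537]]
crop off [190 170] [253 152]Traceback (most recent call last):
  File "<stdin>", line 12, in <module>
    return _nx.concatenate(arrs, 1, dtype=dtype, casting=casting)
           ~~~~~~~~~~~~~~~^^^^^^^^^^^^^^^^^^^^^^^^^^^^^^^^^^^^^^^
ValueError: all the input array dimensions except for the concatenation axis must match exactly, but along dimension 0, the array at index 0 has size 601 and the array at index 1 has size 600
```

```bash
python3 - <<'E'
from h import *
im=np.load('w2.npy');sd=optics.camera('side');sc=optics.camera('scene')
a=cv2.resize(im[100:300,180:380],(600,600),interpolation=cv2.INTER_CUBIC)[:,:440]
b=cv2.resize(sd[170:270,190:310],(360,300),interpolation=cv2.INTER_CUBIC)
c=cv2.resize(sc[152:252,253:373],(360,300),interpolation=cv2.INTER_CUBIC)
cv2.imwrite('pics/c2.png',np.hstack([a,np.vstack([b,c])]))
E
```

```text
(no output)
```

View pics/c2.png

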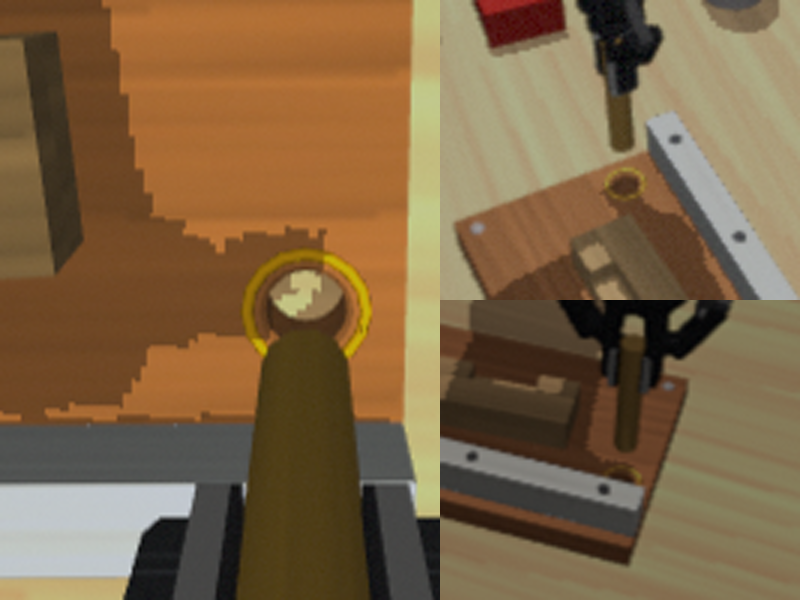

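Composite: hole ring centred at wrist px (282.5,203.6), the foot's upper edge at about (281.5,210); the dog hangs straight. I compute the relative offset.

```bash
python3 - <<'E'
from h import *
np.set_printoptions(precision=4,suppress=True)
s=env.state();T=R.from_rotvec(s['ee_rot']).as_matrix();p=s['ee_pos']
h=tri({'wrist':np.array([282.5,203.6])},.025,s)[0]
print('hole',h,'tool offset mm',1000*T.T@np.r_[h-p[:2],0])
for z in (.0775,.02):
  L=lambda x,y:p+T@np.array([x,y,z])
  for q in ((.0,0),(.0095,0),(.008,0),(0,.0095),(0,-.0095)): print(z,q,(proj(L(*q),'wrist',s)[0]-[180,100])*3)
E
```

```text
hole [0.5515 0.0707] tool offset mm [-1.2791  1.621   0.0006]
0.0775 (0.0, 0) [301.1551 370.1268]
0.0775 (0.0095, 0) [301.1392 327.9886]
0.0775 (0.008, 0) [301.1417 334.7172]
0.0775 (0, 0.0095) [345.6548 370.1073]
0.0775 (0, -0.0095) [256.6548 370.1446]
0.02 (0.0, 0) [301.2432 497.2602]
0.02 (0.0095, 0) [301.2239 443.8923]
0.02 (0.008, 0) [301.227  452.4459]
0.02 (0, 0.0095) [359.7527 497.2293]
0.02 (0, -0.0095) [242.7328 497.2804]
```

Emit:
arm_command(
  slide=[
    [-0.1, 0.1, 1],
    [-0.1, 0.1, 2],
    [-0.1, 0.1, 3],
    [-0.1, 0.1, 3.8],
    [-0.1, 0.1, 4.1],
    [-0.1, 0.1, 4.4],
    [-0.1, 0.1, 4.6],
    [-0.1, 0.1, 4.8],
    [-0.1, 0.1, 4.8],
  ],
  turn=[0, 0, 0, 0, 0, 0, 0, 0, 0],
  grip=[-1, -1, -1, -1, -1, -1, -1, -1, -1],
)

```text
t: 4.95
ee_pos: [0.551, 0.0692, 0.0991]
ee_rot: [0.106, -3.139, 0.0]
ft_force: [-1.1, -0.7, -2.8]
opening: 0.0181
grasp_force: 59.3
```

No contact force and the foot is about 4 mm below the board top, so it is in the hole. Going down the rest.

Emit:
arm_command(
  slide=[
    [0, 0, 0.4],
    [0, 0, 0.8],
    [0, 0, 1.2],
    [0, 0, 1.6],
    [0, 0, 1.9],
    [0, 0, 2.1],
    [0, 0, 2.2],
    [0, 0, 2.2],
  ],
  turn=[0, 0, 0, 0, 0, 0, 0, 0],
  grip=[-1, -1, -1, -1, -1, -1, -1, -1],
)

```text
t: 5.75
ee_pos: [0.5513, 0.0693, 0.0778]
ee_rot: [-0.106, 3.139, -0.0]
ft_force: [-5.0, -2.0, 5.5]
opening: 0.0177
grasp_force: 60.3
```

Emit:
arm_command(
  slide=[
    [0, 0, 0],
    [0, 0, 0],
    [0, 0, 0],
    [0, 0, 0],
    [0, 0, -2],
    [0, 0, -6],
    [0, 0, -10],
    [1.4, -3, -10],
    [2.8, -6, -10],
    [4.2, -9, -10],
    [5.8, -12.2, -10],
    [5.8, -12.2, -10],
  ],
  turn=[0, 0, 0, 0, 0, 0, 0, 0, 0, 0, 0, 0],
  grip=[1, 1, 1, 1, 1, 1, 1, -1, -1, -1, -1, -1],
)

```text
t: 6.95
ee_pos: [0.5005, -0.059, 0.1774]
ee_rot: [-0.102, 3.14, -0.001]
ft_force: [-0.3, 0.7, 0.2]
opening: 0.0121
grasp_force: 0.0
```

Emit:
arm_command(
  slide=[
    [0, 0, 0],
    [0, 0, 0],
    [0, 0, 0],
  ],
  turn=[0, 0, 0],
  grip=[-1, -1, -1],
)

```text
t: 7.25
ee_pos: [0.5018, -0.0555, 0.1772]
ee_rot: [-0.108, 3.14, 0.0]
ft_force: [0.2, -0.6, -0.0]
opening: 0.0004
grasp_force: 0.0
```

```bash
python3 - <<'E'
from h import *
np.set_printoptions(precision=4,suppress=True)
s=env.state();im=optics.camera('wrist');print(s['t'],s['ee_pos'],s['opening'],s['ft_force'])
cv2.imwrite('pics/w3.png',im)
d=np.array([.5510,.0705])
for z in (.11,.115,.12,.025): print(z,proj([*d,z],'wrist',s))
print(proj([*d,.11],'side'),proj([*d,.11],'scene'))
E
```

```text
7.25 [ 0.5018 -0.0555  0.1772] 0.00035607315488431847 [ 0.2125 -0.5688 -0.036 ]
0.11 [[463.8783 309.5767]]
0.115 [[467.605  314.0707]]
0.12 [[471.4849 318.7502]]
0.025 [[417.4116 253.5996]]
[[250.0188 205.042 ]] [[315.0584 189.0375]]
```

View pics/w3.png

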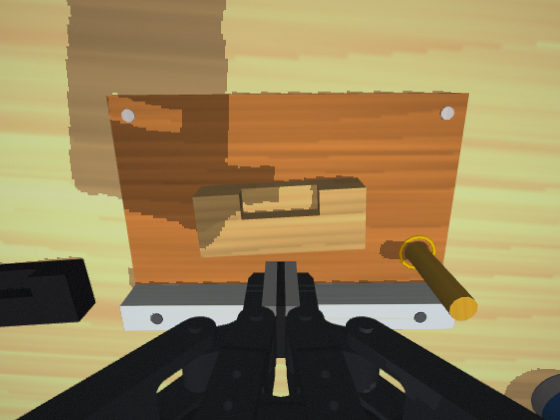

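Wrist picture: dog top at (462,308), matching a seated dog (z≈0.110). Offcut top corners near (193,196),(365,187),(365,248),(204,257); notch (240–319, 190–215); fence front top edge around row 305.

```bash
python3 - <<'E'
from h import *
np.set_printoptions(precision=4,suppress=True)
s=env.state();s['ee_pos']=np.array([.5018,-.0560,.1774]);s['ee_rot']=np.array([-.1085,3.1397,0])
O=fit_pose({'wrist':([(25,-65,57),(25,65,57),(-25,65,57),(-25,-65,57)],np.array([(204,257),(365,248),(365,187),(193,196.)]))},0,s);print('off',O)
J=fit_pose({'wrist':([(-100,-140,25),(-100,140,25),(65,-140,60),(65,140,60),(35,115,25)],np.array([(107,96),(468,94),(122,306),(455,304),(418,252.)]))},0,s);print('jig',J)
for z in(.0,.008): print('tip',proj(s['ee_pos']-[0,0,z],'wrist',s))
o,j=O[0],J[0]
M=rz(j[2])[:2,:2]
print('offcut in jig mm',M.T@(o[:2]-j[:2])*1000,o[2]-j[2])
print('home offcut',M@[.040,.0405]+j[:2],'hole',M@[.035,.115]+j[:2])
E
```

```text
off (array([ 0.5179, -0.0543,  0.1278]), array([-2.5617, -0.1984,  0.2696, -0.0203,  1.4007, -0.2099, -0.1928,
        0.6882]))
jig (array([ 0.5239, -0.048 ,  0.0761]), array([ 0.0312,  0.4445,  0.791 , -0.2842, -2.2471, -0.0415,  3.0259,
       -0.2726, -1.273 ,  0.5674]))
tip [[280.4293 287.5093]]
tip [[280.4229 278.1961]]
offcut in jig mm [-6.437  -5.8078] 0.05175189003960699
home offcut [ 0.5607 -0.0046] hole [0.55   0.0693]
```

Emit:
arm_command(
  slide=[
    [0.5, -0.1, 4],
    [0.5, -0.1, 8],
    [0.5, -0.1, 11],
    [0.5, -0.1, 12],
    [0.5, -0.1, 12.4],
    [0.5, -0.1, 12.4],
  ],
  turn=[0, 0, 0, 0, 0, 0],
  grip=[-1, -1, -1, -1, -1, -1],
)

```text
t: 7.9
ee_pos: [0.4972, -0.0576, 0.054]
ee_rot: [-0.107, 3.139, -0.0]
ft_force: [-0.7, 0.8, 0.5]
opening: -0.0002
grasp_force: 0.0
```

Emit:
arm_command(
  slide=[
    [-0.4, 0, 0],
    [-0.8, 0, 0],
    [-1.2, 0, 0],
    [-1.6, 0, 0],
    [-2, 0, 0],
    [-2.4, 0, 0],
    [-2.8, 0, 0],
    [-3.2, 0, 0],
    [-3.6, 0, 0],
    [-4, 0, 0],
    [-4.2, 0, 0],
    [-4.2, 0, 0],
  ],
  turn=[0, 0, 0, 0, 0, 0, 0, 0, 0, 0, 0, 0],
  grip=[-1, -1, -1, -1, -1, -1, -1, -1, -1, -1, -1, -1],
)

```text
t: 9.1
ee_pos: [0.5387, -0.0548, 0.0532]
ee_rot: [-0.106, 3.14, -0.0]
ft_force: [0.4, -1.3, 0.5]
opening: 0.0002
grasp_force: 0.0
```

```bash
python3 - <<'E'
from h import *
s=env.state();print(s['t'],s['ee_pos'],s['ft_force'])
im=optics.camera('wrist');sd=optics.camera('side')
cv2.imwrite('pics/w4.png',np.hstack([cv2.resize(im[100:420,100:500],(500,400)),cv2.resize(sd[190:350,220:340],(300,400),interpolation=cv2.INTER_CUBIC)]))
E
```

```text
9.1 [ 0.53872859 -0.05479659  0.05321503] [ 0.40203858 -1.25888     0.51003167]
```

View pics/w4.png

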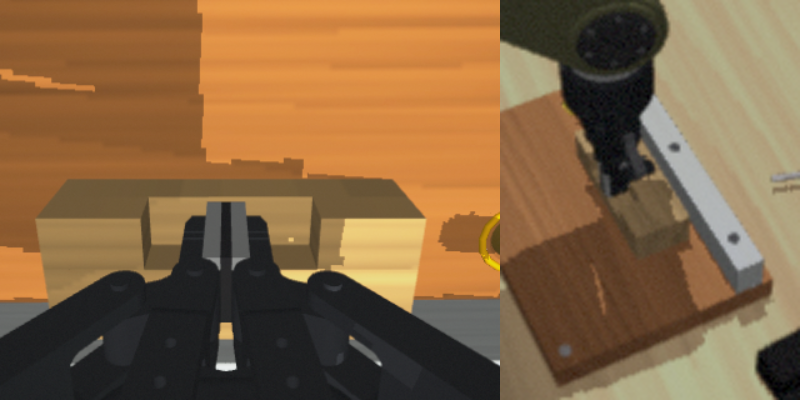

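Composite: fingers sit in the notch against its back wall, offcut now parallel to the fence with a gap left. Advancing gently to fence contact.

Emit:
arm_command(
  slide=[
    [-0.3, 0, 0],
    [-0.6, 0, 0],
    [-0.8, 0, 0],
    [-0.9, 0, 0],
    [-1.0, 0, 0],
    [-1.0, 0, 0],
  ],
  turn=[0, 0, 0, 0, 0, 0],
  grip=[-1, -1, -1, -1, -1, -1],
)

```text
t: 9.8
ee_pos: [0.5477, -0.0542, 0.0532]
ee_rot: [0.106, -3.137, -0.0]
ft_force: [-8.6, -1.2, 6.2]
opening: 0.0003
grasp_force: 4.2
```

Emit:
arm_command(
  slide=[
    [0.05, 0.5, -0.1],
    [0.05, 1, -0.1],
    [0.05, 1.5, -0.1],
    [0.05, 2, -0.1],
    [0.05, 2.5, -0.1],
    [0.05, 3, -0.1],
    [0.05, 3.5, -0.1],
    [0.05, 4, -0.1],
    [0.05, 4.5, -0.1],
    [0.05, 5, -0.1],
    [0.05, 5.5, -0.1],
    [0.05, 5.5, -0.1],
  ],
  turn=[0, 0, 0, 0, 0, 0, 0, 0, 0, 0, 0, 0],
  grip=[-1, -1, -1, -1, -1, -1, -1, -1, -1, -1, -1, -1],
)

```text
t: 11.0
ee_pos: [0.5435, 0.0012, 0.054]
ee_rot: [0.107, -3.138, 0.0]
ft_force: [-5.9, 0.3, 1.7]
opening: 0.0001
grasp_force: 3.4
```

Emit:
arm_command(
  slide=[
    [0, 0.3, 0],
    [0, 0.6, 0],
    [0, 0.8, 0],
    [0, 0.9, 0],
    [0, 1.0, 0],
    [0, 1.0, 0],
  ],
  turn=[0, 0, 0, 0, 0, 0],
  grip=[-1, -1, -1, -1, -1, -1],
)

```text
t: 11.6
ee_pos: [0.5427, 0.0107, 0.0538]
ee_rot: [0.106, -3.137, 0.001]
ft_force: [-6.5, -3.4, -1.0]
opening: 0.0001
grasp_force: 3.0
```

Emit:
arm_command(
  slide=[
    [0, 0.2, 0],
    [0, 0.4, 0],
    [0, 0.5, 0],
    [0, 0.6, 0],
    [0, 0.6, 0],
  ],
  turn=[0, 0, 0, 0, 0],
  grip=[-1, -1, -1, -1, -1],
)

```text
t: 12.1
ee_pos: [0.5426, 0.014, 0.0546]
ee_rot: [0.106, -3.138, 0.007]
ft_force: [-11.5, -27.7, 10.2]
opening: -0.0004
grasp_force: 17.6
```

Dog contact felt (28 N along the fence). Easing that and beginning the diagonal push.

Emit:
arm_command(
  slide=[
    [0, -0.2, 0.2],
    [-0.05, -0.2, 0.4],
    [-0.1, -0.2, 0.6],
    [-0.15, -0.2, 0.7],
    [-0.2, -0.2, 0.8],
    [-0.2, -0.2, 0.8],
  ],
  turn=[0, 0, 0, 0, 0, 0],
  grip=[-1, -1, -1, -1, -1, -1],
)

```text
t: 12.7
ee_pos: [0.5428, 0.0126, 0.0489]
ee_rot: [0.106, -3.133, 0.005]
ft_force: [-46.5, -25.0, 56.4]
opening: 0.0
grasp_force: 43.6
```

```bash
python3 - <<'E'
from h import *
s=env.state();print(s['t'],s['ee_pos'],s['ft_force'])
im=optics.camera('wrist');sd=optics.camera('side');sc=optics.camera('scene')
cv2.imwrite('pics/w5.png',np.hstack([cv2.resize(im[100:420,140:560],(500,380)),cv2.resize(sd[180:332,220:340],(300,380),interpolation=cv2.INTER_CUBIC)]))
E
```

```text
12.7 [0.54284513 0.01257462 0.04894877] [-46.45509339 -24.96436208  56.36497819]
```

View pics/w5.png

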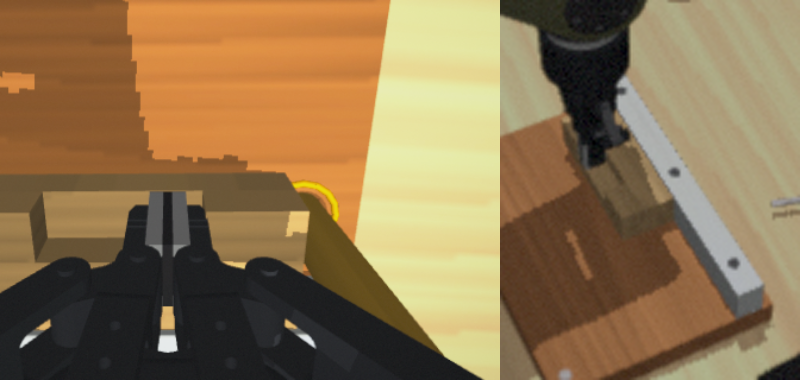

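Composite: the fingers sit in the notch's dog-end corner, the offcut's end meets the dog and its back the fence. Force is (-46,-25,56) N; I ease the sideways part a bit and check against the predicted home outline.

Emit:
arm_command(
  slide=[
    [0, -0.1, -0.1],
    [0, -0.2, -0.1],
    [0, -0.2, -0.1],
    [0, -0.2, -0.1],
  ],
  turn=[0, 0, 0, 0],
  grip=[-1, -1, -1, -1],
)

```text
t: 13.25
ee_pos: [0.5428, 0.0124, 0.049]
ee_rot: [0.107, -3.133, 0.001]
ft_force: [-40.8, -8.4, 44.2]
opening: 0.0004
grasp_force: 36.0
```

```bash
python3 - <<'E'
from h import *
s=env.state();print(s['t'],s['ee_pos'],s['ft_force'],s['moment'])
j=np.array([.5235,-.048]);M=rz(.0725)
W=lambda L:(np.array(L,float)/1000)@M.T+[*j,0]
sd=optics.camera('side');wr=optics.camera('wrist')
K=6
def view(im,n,x0,y0,w,h,k):
    o=cv2.resize(im[y0:y0+h,x0:x0+w],None,fx=k,fy=k,interpolation=cv2.INTER_CUBIC)
    for P in ([65,-24.5,57],[15,-24.5,57],[65,-24.5,25],[15,-24.5,25],[65,105.5,57],[15,105.5,57]):
        u=(proj(W([P]),n,s)[0]-[x0,y0]+.5)*k;cv2.circle(o,tuple(int(v) for v in u),3,(255,0,255),1)
    for z in (25,110):
        u=(proj(W([[35,115,z]]),n,s)[0]-[x0,y0]+.5)*k;cv2.circle(o,tuple(int(v) for v in u),3,(0,255,0),1)
    return o
a=view(wr,'wrist',120,170,240,250,2);b=view(sd,'side',235,200,64,100,5)
cv2.imwrite('pics/w6.png',np.hstack([a,b]))
E
```

```text
13.25 [0.54283245 0.01239673 0.04899418] [-40.76956162  -8.38893036  44.22796069] [-1.16269691  6.312826    0.15759371]
```

View pics/w6.png

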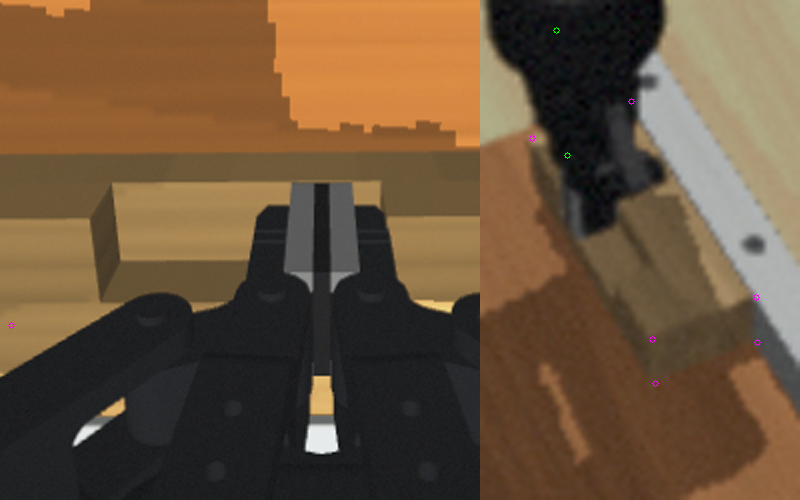

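The side view's predicted home corners lie on the offcut within about 1 px. It is against the fence and the dog, with (-41,-8,+44) N held. Handing in.

```bash
python3 -c "
from cell import env
print(env.sign_off())"
```

```text
the job is handed in; nothing more can be done
None
```

The job is handed in, at about 13 s of the 58 s allowed: the dog is seated fully down in the jig, and the offcut is held against the fence and the dog with a diagonal push of about 41 N towards the fence and 44 N down.

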